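# Tip the brown flange plate up against the fence

### The arm

A 6-joint arm with a two-finger parallel gripper is mounted at the origin on the work surface. World frame = base frame: x ahead of the robot, y to its left, z up, the work surface at z = 0. Lengths are in m, angles in degrees, forces in N, time in s.
With the tool pointing down it reaches from about 0.325 to 0.85 m from the base axis. Payload 4.4 kg.
Tool frame: the origin (TCP) lies at the very end of the fingers, on their centre line; the grasp point (between the pads) lies 19 mm behind it (r.tcp_to_grasp is the distance from the TCP to the grasp point, in m); z points along the fingers, y is the line along which they close (so a half turn about z gives the same grasp; the last joint's range is limited). The gripper opens to 94 mm and grips with 3 to 60 N. Pads are 16 mm wide; open, the fingers measure 119 mm over their backs; the gripper's body (75 mm by 177 mm) begins 78 mm behind the grasp point.
Start: joints at [60.189, 11.837, 88.321, -0, 79.842, -8.623], TCP at [0.208, 0.536, 0.184] pointing down, gripper open.
Joint ranges: [-156.59, 156.59], [-49.26, 127.26], [12.9, 141.05], [-63.56, 243.56], [4.71, 150.69], [-161.64, 161.64]. Speed limits (degrees/s): [159.86, 159.86, 180, 180, 180, 180].

### API

Orientations are given as a 3x3 rotation matrix whose columns are the frame's x, y, z axes.
In Python, from cell import r, snapshot gives the robot as it stands.
- The arm moves only by the tool drive_tool, never from a script. Its argument "plan" is one flat list of numbers, 5 for each row, row after row: the gripper's target within -1 to 1 (shut at 1, half-way at 0, fully open at -1), then the shift along the tool's x, y, z in m, then the turn about the tool's z in rad. A call has 1 to 20 rows; each row is the pose to reach, as a shift and turn from the pose commanded when the call began, along the tool's axes at that moment; what a row does not reach only later rows make up. A row lasts 1/8 s, in which the tool goes at most 62.5 mm and 10.7 degrees, less where a joint would pass 70% of its speed; a pose out of reach is approached as far as the arm can. A call with a gripper value outside its range is refused whole. The fingers move at their own pace and stop on an object; "grip_force" is the grip in N (left out, the last holds). Time passes only in rows, so rows that repeat a pose let the fingers close. It gives the time, the measured TCP pose, the force, the opening and the grip force at its end, in the units of the state.
- r.state(): the state, without advancing time (a new reading comes with each control period).
- snapshot(name): name is "scene" or "top" or "wrist"; returns a dict with "frame" (384x512x3 uint8, red, green, blue), "intrinsics" (3x3 intrinsics, pixels), "k1" (the pictures are not rectified: a ray, as slopes to the right and down, at radius r is drawn at 1 + k1 r^2 times it, then the intrinsics apply), "R" (3x3) and "t" (3): a world point X has camera coordinates R X + t. Camera axes: x right, y down, z forward; pixel columns grow to the right and rows downward; lengths in m; the calibration is good to about 2 mm. A picture is of the moment at which its call begins. There is no depth.
- r.hand_in(): hands the job in; it is judged then, once.
The state is a dict: "time": time; "qpos": joint angles; "qd": joint speeds; "joint_efforts": joint torques, N m; "eef_pos": TCP position; "eef_rot": TCP orientation; "wrist_force": force on the tool from outside, world axes, zero at the start; "torque": the same for the moment, N m; "gripper_width": finger opening in m; "grip_force": force on a finger pad.
Only numpy, scipy, OpenCV 4.12 (cv2) and the standard library are available. Lean on these libraries where they do the work, as an engineer would, in place of code of your own. Each camera call takes 0.05 s, during which the arm holds its last target. There are 200 camera calls.

### The job

Three flange plates lean back on the rest bar of the tip-up fixture, each with its lower edge at the foot of the yellow fence. Push the raised edge of the brown plate towards the fence so that it pivots up on its lower edge, which stays down on the base, and leave it standing upright by itself, flat against the fence. Leave the silver and the blue plate leaning where they are.

Things in the scene. Friction and masses are not known exactly. Their poses are not given: they have to be found in the camera images.
- fixture: Fixed: base 190 x 340 mm, top at z 12 mm; yellow fence on its far side, 320 long, top at z 62. Origin on the bench under the middle of the fence's face: the face is x = 0, x points square into it, y along it, plates at -x. Toe strip 3 mm high along x -14 to -19 holds the plates' feet. Rest bar, 10 mm thick, at x -64, centre z 52; plates lean on it at 40 degrees, near y -105, 0, +105 in any order.
- brown_plate: Brown flat plate, 110 long x 60 wide x 12 mm, 30 mm bore, 0.2 kg. Origin: middle of its underside's lower edge, on the base 9 mm from the fence (12 mm once upright). x points down its length: the raised edge is x = -110 mm, at first 83 mm above the bench, 93 mm from the fence, free to push from the -x side; it rises on a 110 mm arc. z: normal of the face that ends on the fence.
- silver_plate: Bystander, to be left leaning: the same plate in bare silvery aluminium, same size, origin and axes. When leaning, a plate's x axis points towards the fence and 40 degrees down; when upright, straight down.
- blue_plate: Bystander, to be left leaning: the same plate in blue, same size, origin and axes.

How it is judged (in metres and radians):
On the way:
1. the brown plate is more than half way up, turning on its lower edge (angle between brown_plate's own x axis and vertical above 2.6 rad and z of brown_plate in the frame of fixture below 0.027 m), for 0.05 s.
At the end, for the whole second after the job is handed in: The brown plate stands at rest upright (10 degrees) on the base, flat against the fence (parallel within 10 degrees, lower edge within 12 mm of flush); the silver and blue plates still lean on the bar (10 degrees), lower edges within 15 mm of their start (angle between brown_plate's own x axis and vertical above 2.967 rad and angle between the z axis of brown_plate and the x axis of fixture, either way round below 0.175 rad and x of brown_plate in the frame of fixture between -0.024 and 0 m and z of brown_plate in the frame of fixture between 0.002 and 0.022 m and linear speed of brown_plate below 0.02 m/s and angular speed of brown_plate below 0.6 rad/s and distance of each of silver_plate, blue_plate from where it was at the start of the episode below 0.015 m and angle between each of silver_plate, blue_plate's own x axis and vertical below 2.44 rad); the robot touches nothing.
It fails at once if the lower edge of the brown plate is lifted more than 15 mm off the base (z of brown_plate in the frame of fixture above 0.027 m).
It fails at once if the silver or the blue plate is shifted by more than 25 mm or tipped up (distance of any of silver_plate, blue_plate from where it was at the start of the episode above 0.025 m or angle between any of silver_plate, blue_plate's own x axis and vertical above 2.6 rad).
It also fails if it takes over 35 s, if anything falls off the work surface, if the arm or the gripper's body presses on something with over 40 N, if the wrist force passes 120 N, or if a joint passes its speed limit or range.

## Working session

There is one attempt and no reset: what is moved stays moved. The work goes in short steps, Python scripts to look and compute and a tool call to move; the robot and the scene stay as the last step left them, time stands still between calls to the robot, and variables do not carry over. Pictures are saved under pics/ and viewed, at most 12 in all, crops included, and the job is handed in when it is done.

Besides the shell and the picture viewer there is one more tool, called after ">>>" as name(argument=value, ...) on one line, values as JSON. drive_tool: Moves the arm, as the interface text tells. Its arguments: {"type":"object","properties":{"plan":{"type":"array","items":{"type":"number"}},"grip_force":{"type":"number"}},"required":["plan"]}

```bash
mkdir -p pics
python3 - <<'E'
from cell import r,snapshot
import cv2,numpy as np
s=r.state();print(s['time'],s['eef_pos'],np.round(s['eef_rot'],3).tolist(),s['gripper_width'])
for n in("scene","top"):
    d=snapshot(n);cv2.imwrite(f'pics/{n}0.png',d['frame'][:,:,::-1])
    np.savez(f'{n}0.npz',**{k:d[k] for k in d})
    print(n,np.round(d['intrinsics'],1).tolist(),d['k1'],np.round(d['R'],3).tolist(),np.round(d['t'],3))
E
```

```text
0.0 [0.20742164 0.53538678 0.18300165] [[-0.932, 0.361, -0.001], [0.361, 0.932, -0.002], [0.0, -0.002, -1.0]] 0.09391472833641461
scene [[346.4, 0.0, 259.9], [0.0, 346.4, 190.8], [0.0, 0.0, 1.0]] -0.08425786101270859 [[-0.57, 0.822, 0.005], [0.682, 0.477, -0.554], [-0.458, -0.312, -0.832]] [ 0.324 -0.403  0.981]
top [[374.6, 0.0, 261.7], [0.0, 374.6, 191.9], [0.0, 0.0, 1.0]] -0.02788955820967416 [[-0.014, -0.999, -0.03], [-0.999, 0.015, -0.031], [0.031, 0.03, -0.999]] [0.067 0.617 0.686]
```

View pics/top0.png

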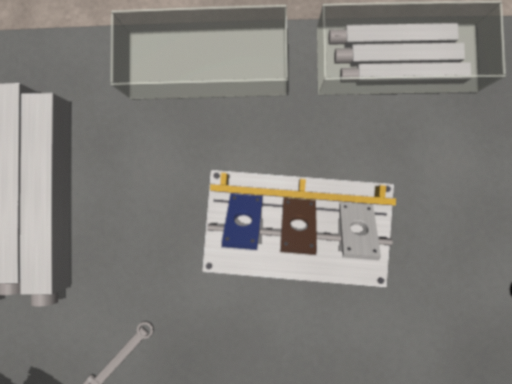

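View pics/scene0.png

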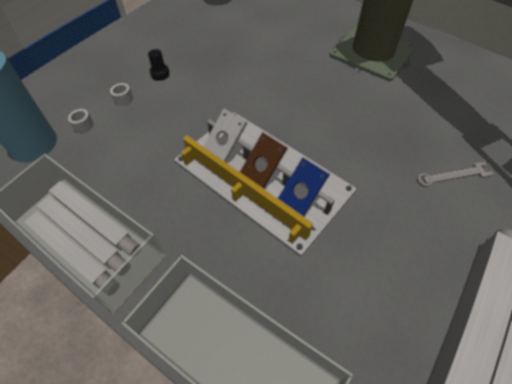

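The top view shows the fence along rows 185–203, with blue at (243,221), brown in the middle at (298,225) and silver at (358,230). The scene view shows the same layout from the fence side, with brown at about (263,160). Next I'll measure the fixture frame.

```bash
cat > h.py <<'E'
import numpy as np,cv2
def ray(d,uv,z):
    K=d['intrinsics'];dist=np.array([float(d['k1']),0,0,0])
    n=cv2.undistortPoints(np.array(uv,float).reshape(-1,1,2),K,dist)[:,0]
    R,t=d['R'],d['t'];C=-R.T@t;w=np.c_[n,np.ones(len(n))]@R
    return C+w*((z-C[2])/w[:,2])[:,None]
def big(m):
    m=m.astype(np.uint8);c,_=cv2.findContours(m,0,2);c=max(c,key=cv2.contourArea);return c[:,0].astype(float)
def brown(f):
    h=cv2.cvtColor(f,cv2.COLOR_RGB2HSV);return (h[...,0]<15)&(h[...,1]>90)&(h[...,2]<130)
def yellow(f):
    h=cv2.cvtColor(f,cv2.COLOR_RGB2HSV);return (h[...,0]>15)&(h[...,0]<30)&(h[...,1]>140)&(h[...,2]>120)
E
python3 - <<'E'
from h import *
from cell import r
d=dict(np.load('top0.npz'));f=d['frame']
print('C',-d['R'].T@d['t'])
y=big(yellow(f));m=yellow(f);
# fence lower (near) border per column
cols=np.arange(215,392);lo=[];ok=[]
for c in cols:
    rr=np.where(m[:,c])[0]
    if len(rr):ok.append(c);lo.append(rr.max()+.5)
p62=ray(d,np.c_[ok,lo],.062);p12=ray(d,np.c_[ok,lo],.012)
for p in(p62,p12):
    vx,vy,x0,y0=cv2.fitLine(p[:,:2].astype(np.float32),cv2.DIST_HUBER,0,.01,.01)[:,0]
    print('near border dir deg from y',np.degrees(np.arctan2(-vx/vy,1)),'x at pt',x0,y0)
e=ray(d,y,.062);print('fence y ends',e[e[:,1].argmin()],e[e[:,1].argmax()])
b=cv2.boxPoints(cv2.minAreaRect(big(brown(f)).astype(np.float32)));print('brown box',b.tolist())
print('brown corners z.09',ray(d,b,.09)[:,:2].round(4).tolist(),'z.02',ray(d,b,.02)[:,:2].round(4).tolist())
w=(f.min(2)>150).astype(np.uint8);w[:165]=0;w[290:]=0;w[:,:195]=0;w[:,402:]=0
w=cv2.morphologyEx(w,cv2.MORPH_CLOSE,np.ones((25,25)))
q=cv2.boxPoints(cv2.minAreaRect(big(w).astype(np.float32)));print('base',q.round(1).tolist(),ray(d,q,.012)[:,:2].round(4).tolist())
# scene: brown
d=dict(np.load('scene0.npz'));b=cv2.boxPoints(cv2.minAreaRect(big(brown(d['frame'])*1).astype(np.float32)));print('scene brown',b.round(0).tolist())
E
python3 -c "
import cv2
a=cv2.imread('pics/top0.png')[160:300,195:405];cv2.imwrite('pics/c.png',cv2.resize(a,None,fx=3.8,fy=3.8,interpolation=2))"
```

```text
C [0.59555671 0.03744026 0.7067382 ]
near border dir deg from y -5.420026 x at pt 0.605949 -0.0140147675
near border dir deg from y -5.420019 x at pt 0.6067549 -0.01800515
fence y ends [ 0.59851382 -0.17121149  0.062     ] [0.62394707 0.14420294 0.062     ]
brown box [[281.7156982421875, 250.68582153320312], [284.33416748046875, 198.31674194335938], [316.90277099609375, 199.94515991210938], [314.2843017578125, 252.31423950195312]]
brown corners z.09 [[0.5181, 0.0243], [0.6038, 0.0186], [0.6004, -0.0347], [0.5149, -0.0289]] z.02 [[0.5093, 0.0228], [0.6048, 0.0165], [0.6009, -0.0429], [0.5057, -0.0364]]
base [[201.60000610351562, 272.5], [209.89999389648438, 169.0], [394.6000061035156, 183.6999969482422], [386.3999938964844, 287.20001220703125]] [[0.4694, 0.1717], [0.6617, 0.1543], [0.6288, -0.1875], [0.4392, -0.1681]]
scene brown [[238.0, 171.0], [262.0, 133.0], [287.0, 149.0], [263.0, 186.0]]
```

View pics/c.png

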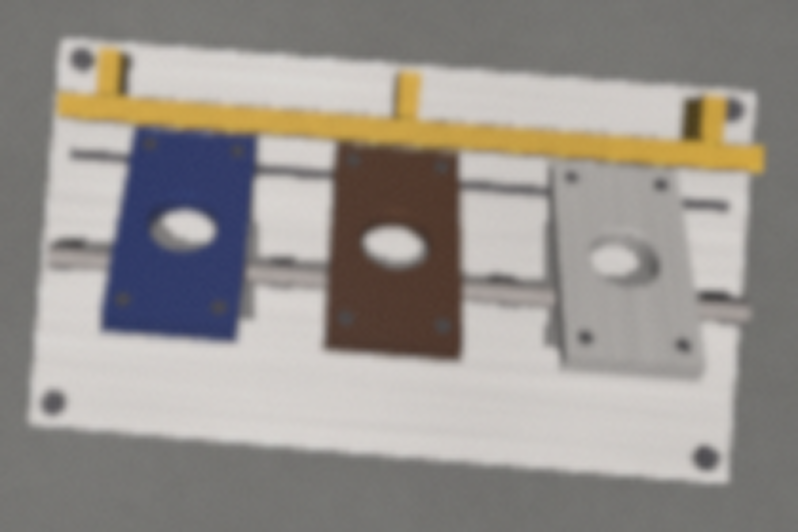

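Measured: the fence face passes through about (0.606, −0.014), the fixture is yawed about −5.3°, and the middle of brown's raised edge is near (0.515, −0.002). I'll go above a point about 25 mm behind that edge, fingers partly open for two contact points.

>>> drive_tool(plan=[0.3,-0.05,-0.044,0,-0.03,0.3,-0.1,-0.088,0,-0.06,0.3,-0.15,-0.132,0,-0.09,0.3,-0.2,-0.176,0,-0.12,0.3,-0.25,-0.22,0,-0.15,0.3,-0.3,-0.264,0,-0.18,0.3,-0.35,-0.308,0,-0.21,0.3,-0.4,-0.352,0,-0.25,0.3,-0.44,-0.385,0,-0.277,0.3,-0.456,-0.397,0,-0.277,0.3,-0.456,-0.397,0,-0.277,0.3,-0.456,-0.397,0,-0.277,0.3,-0.456,-0.397,0,-0.277,0.3,-0.456,-0.397,0,-0.277,0.3,-0.456,-0.397,0,-0.277])

```text
time: 1.98
eef_pos: [0.4893, 0.0019, 0.1843]
eef_rot: [[-0.996, 0.091, 0.0], [0.091, 0.996, -0.0], [-0.0, 0.0, -1.0]]
wrist_force: [-0.3, 1.3, -0.3]
gripper_width: 0.0334
grip_force: 0.0
```

Run:
```python
from cell import r,snapshot
import cv2,numpy as np
s=r.state();print(s['time'],s['eef_pos'],np.round(s['eef_rot'],3).tolist(),s['gripper_width'],s['wrist_force'])
d=snapshot('wrist');cv2.imwrite('pics/w1.png',d['frame'][:,:,::-1])
```

```text
1.975 [0.48931622 0.00188386 0.18427226] [[-0.996, 0.091, 0.0], [0.091, 0.996, -0.0], [-0.0, 0.0, -1.0]] 0.033423372201651785 [-0.25801068  1.33946214 -0.34554679]
```

View pics/w1.png

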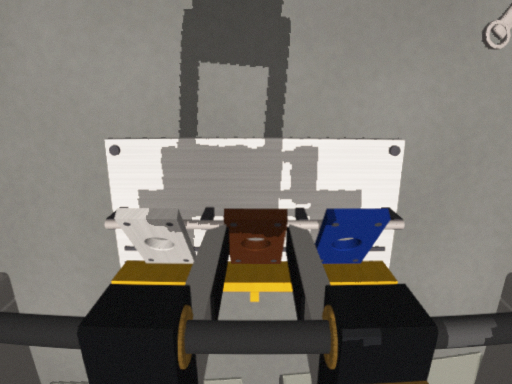

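The wrist view shows the fence square to the image. Brown's raised edge (cols 223–288, row 209) is centred between the fingers, with silver on the left and blue on the right. Descending now.

>>> drive_tool(plan=[0.3,0,0,0.03,0,0.3,0,0,0.06,0,0.3,0,0,0.09,0,0.3,0,0,0.105,0,0.3,0,0,0.115,0,0.3,0,0,0.115,0,0.3,0,0,0.115,0])

```text
time: 2.9
eef_pos: [0.4906, 0.001, 0.0702]
eef_rot: [[-0.996, 0.093, 0.002], [0.093, 0.996, -0.0], [-0.002, -0.0, -1.0]]
wrist_force: [-0.3, 0.2, 0.1]
gripper_width: 0.0331
grip_force: 0.0
```

Run:
```python
from cell import r,snapshot
import cv2
a=snapshot('scene')['frame'][90:260,150:380,::-1]
cv2.imwrite('pics/s2.png',cv2.resize(a,None,fx=3.4,fy=3.4))
```

```text
(no output)
```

View pics/s2.png

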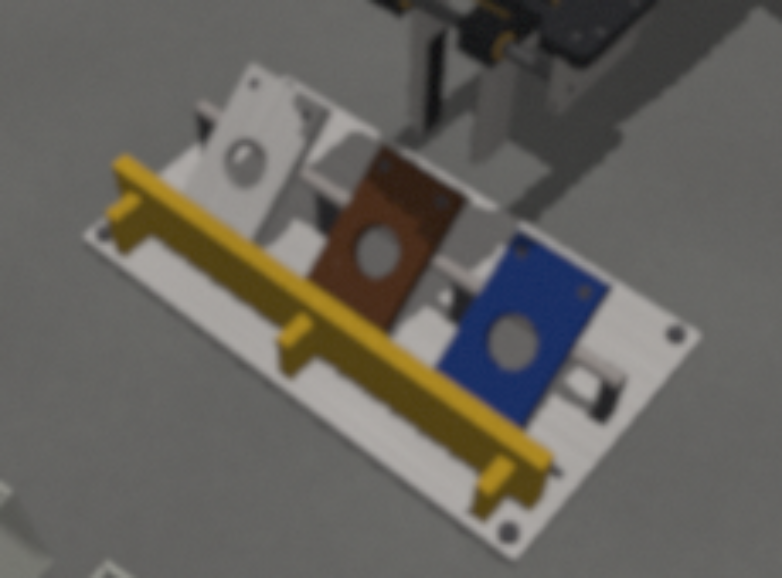

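The view shows both fingers behind brown's raised edge, clear of the neighbouring plates. Now I push while rising along the arc.

>>> drive_tool(plan=[0.3,-0.005,0,0,0,0.3,-0.01,0,0,0,0.3,-0.015,0,0,0,0.3,-0.02,0,-0.004,0,0.3,-0.025,0,-0.007,0,0.3,-0.03,0,-0.011,0,0.3,-0.035,0,-0.014,0,0.3,-0.04,0,-0.016,0,0.3,-0.045,0,-0.018,0,0.3,-0.05,0,-0.02,0,0.3,-0.055,0,-0.022,0,0.3,-0.06,0,-0.024,0,0.3,-0.06,0,-0.024,0])

```text
time: 4.58
eef_pos: [0.5498, -0.0045, 0.0934]
eef_rot: [[-0.996, 0.093, 0.001], [0.093, 0.996, -0.0], [-0.001, -0.0, -1.0]]
wrist_force: [-0.3, 0.1, 0.7]
gripper_width: 0.0326
grip_force: 0.0
```

Run:
```python
from cell import r,snapshot
import cv2
a=snapshot('scene')['frame'][90:260,150:380,::-1]
cv2.imwrite('pics/s3.png',cv2.resize(a,None,fx=3.4,fy=3.4))
```

```text
(no output)
```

View pics/s3.png

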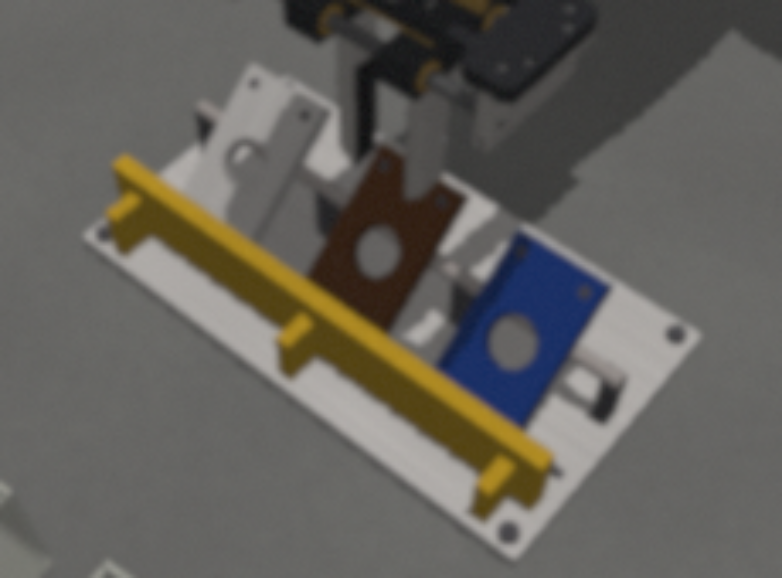

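The plate has not moved: the fingers rose over its edge and are now above it, so contact came later than I predicted. I'll back off and check the edge position by triangulating the two views.

>>> drive_tool(plan=[0.3,0,0,-0.015,0,0.3,0.03,0,-0.015,0,0.3,0.06,0,-0.015,0,0.3,0.06,0,-0.015,0])

```text
time: 5.12
eef_pos: [0.4882, 0.0015, 0.1088]
eef_rot: [[-0.996, 0.093, -0.0], [0.093, 0.996, 0.0], [0.0, 0.0, -1.0]]
wrist_force: [0.3, -0.3, 0.3]
gripper_width: 0.0329
grip_force: 0.0
```

Run:
```python
from h import *
T=dict(np.load('top0.npz'));S=dict(np.load('scene0.npz'))
def P(d,uv):
    K=d['intrinsics'];n=cv2.undistortPoints(np.array(uv,float).reshape(-1,1,2),K,np.array([float(d['k1']),0,0,0]))[:,0];return n
su=[(150+382/3.4,90+146/3.4),(150+465/3.4,90+197/3.4),(150+377/3.4,90+252/3.4)]   # scene raised corners: silver side, blue side, bore
tu=[(195+461/3.8,160+352/3.8),(195+327/3.8,160+342/3.8),(195+394/3.8,160+246/3.8)]
A=[np.c_[d['R'],d['t']] for d in(T,S)]
X=cv2.triangulatePoints(A[0],A[1],P(T,tu).T,P(S,su).T);X=(X[:3]/X[3]).T;print(X.round(4))
print('scene rays z.092',ray(S,su,.092).round(4).tolist(),'top',ray(T,tu,.092).round(4).tolist())
# fence end top corners, scene
fs=[(150+120/3.4,90+155/3.4),(150+552/3.4,90+462/3.4)]
print('fence scene z.062',ray(S,fs,.062).round(4).tolist())
from cell import r,snapshot
s=r.state();print(s['time'],s['eef_pos'],s['wrist_force'])
d=snapshot('wrist');np.savez('wrist3.npz',**d);cv2.imwrite('pics/w3.png',d['frame'][:,:,::-1])
X=np.array([[.4887,.0,.108],[.5145,-.0023,.083]])
for x in X:
    c=d['R']@x+d['t'];print('wrist proj',cv2.projectPoints(x[None],cv2.Rodrigues(d['R'])[0],d['t'],d['intrinsics'],np.array([float(d['k1']),0,0,0]))[0].ravel())
```

```text
[[ 0.5136 -0.033   0.0838]
 [ 0.5178  0.0259  0.0817]
 [ 0.5576 -0.0066  0.0489]]
scene rays z.092 [[0.5201, -0.0288, 0.092], [0.5252, 0.0308, 0.092], [0.5853, 0.0128, 0.092]] top [[0.5146, -0.032, 0.092], [0.5195, 0.0254, 0.092], [0.5603, -0.0041, 0.092]]
fence scene z.062 [[0.5936, -0.171, 0.062], [0.6259, 0.1492, 0.062]]
5.125 [0.48819205 0.0014829  0.10875955] [ 0.30190679 -0.29289676  0.31243344]
wrist proj [255.38260856 227.53874909]
wrist proj [255.75333439 247.17559577]
```

View pics/w3.png

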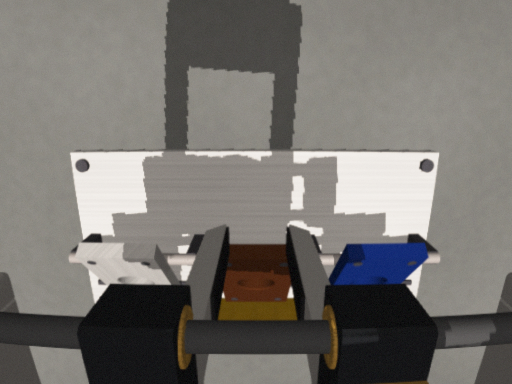

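The triangulated raised-edge top is at z≈0.083, lower than the 0.092 I had assumed, so my overlap was too small. In the wrist view brown still leans between the fingers with its edge at row ≈245. I'll go lower (TCP z≈0.062, still above the bar) and push flat before rising.

>>> drive_tool(plan=[0.3,0,0,0.02,0,0.3,0,0,0.04,0,0.3,0,0,0.047,0,0.3,0,0,0.047,0,0.3,-0.005,0,0.047,0,0.3,-0.01,0,0.047,0,0.3,-0.015,0,0.047,0,0.3,-0.02,0,0.047,0,0.3,-0.025,0,0.047,0,0.3,-0.03,0,0.047,0,0.3,-0.035,0,0.046,0,0.3,-0.035,0,0.046,0])

```text
time: 6.68
eef_pos: [0.5053, 0.0001, 0.0596]
eef_rot: [[-0.995, 0.091, -0.042], [0.091, 0.996, 0.004], [0.042, -0.0, -0.999]]
wrist_force: [-38.2, 1.7, 30.1]
gripper_width: 0.0329
grip_force: 19.6
```

Run:
```python
from cell import r,snapshot
import cv2
a=snapshot('scene')['frame'][90:260,150:380,::-1]
cv2.imwrite('pics/s4.png',cv2.resize(a,None,fx=3.4,fy=3.4))
```

```text
(no output)
```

View pics/s4.png

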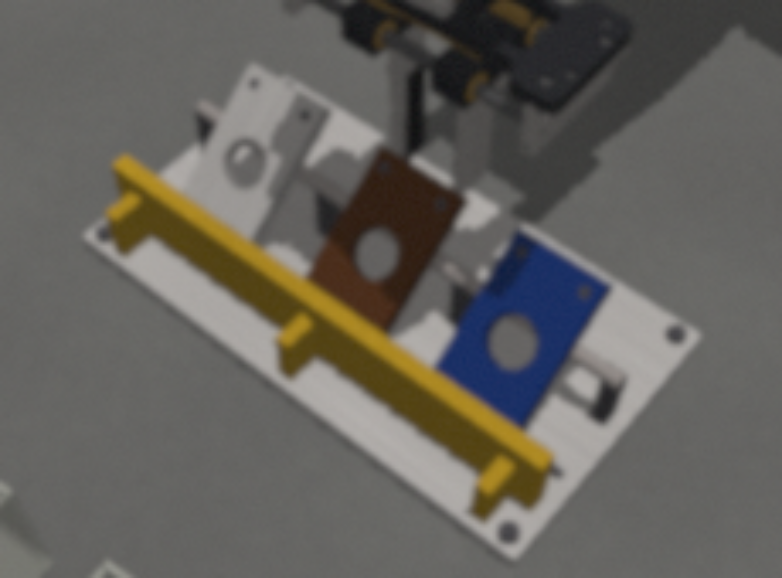

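The fingers now touch the edge but jam: with friction of about 0.8, a flat push forces the plate down onto the bar. I'll back off, start lower for more overlap, and follow the 110 mm arc, rising slightly faster than the edge.

>>> drive_tool(plan=[0.3,0.025,0,0.0,0,0.3,0.028,0,0.01,0,0.3,0.028,0,0.01,0,0.3,0.024,0,0.01,0,0.3,0.02,0,0.01,0,0.3,0.016,0,0.004,0,0.3,0.012,0,-0.0005,0,0.3,0.008,0,-0.0045,0,0.3,0.004,0,-0.008,0,0.3,0.0,0,-0.011,0,0.3,-0.005,0,-0.0145,0,0.3,-0.01,0,-0.0175,0,0.3,-0.01,0,-0.0175,0])

```text
time: 8.35
eef_pos: [0.5355, -0.0031, 0.0801]
eef_rot: [[-0.996, 0.093, 0.002], [0.093, 0.996, -0.0], [-0.002, 0.0, -1.0]]
wrist_force: [-1.2, -0.7, 1.2]
gripper_width: 0.0331
grip_force: 0.5
```

Run:
```python
from cell import r,snapshot
import cv2
a=snapshot('scene')['frame'][90:260,150:380,::-1]
cv2.imwrite('pics/s5.png',cv2.resize(a,None,fx=3.4,fy=3.4))
```

```text
(no output)
```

View pics/s5.png

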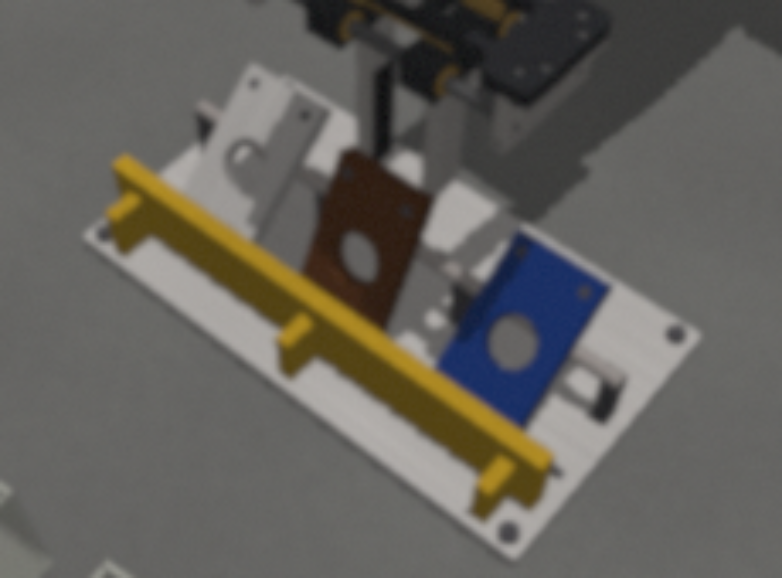

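Brown is now at about 60°, lower edge in place and contact force small (bore at crop (360,257)). Continuing along the arc to the fence.

>>> drive_tool(plan=[0.3,-0.005,0,-0.003,0,0.3,-0.01,0,-0.0055,0,0.3,-0.015,0,-0.0075,0,0.3,-0.02,0,-0.009,0,0.3,-0.025,0,-0.01,0,0.3,-0.03,0,-0.0105,0,0.3,-0.034,0,-0.011,0,0.3,-0.038,0,-0.011,0,0.3,-0.041,0,-0.011,0,0.3,-0.044,0,-0.011,0,0.3,-0.047,0,-0.011,0,0.3,-0.05,0,-0.011,0,0.3,-0.05,0,-0.011,0])

```text
time: 10.02
eef_pos: [0.5842, -0.0077, 0.0906]
eef_rot: [[-0.996, 0.093, -0.0], [0.093, 0.996, 0.0], [0.0, 0.0, -1.0]]
wrist_force: [0.5, 0.4, 0.4]
gripper_width: 0.033
grip_force: 0.1
```

Run:
```python
from cell import r,snapshot
import cv2
a=snapshot('scene')['frame'][90:260,150:380,::-1]
cv2.imwrite('pics/s6.png',cv2.resize(a,None,fx=3.4,fy=3.4))
```

```text
(no output)
```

View pics/s6.png

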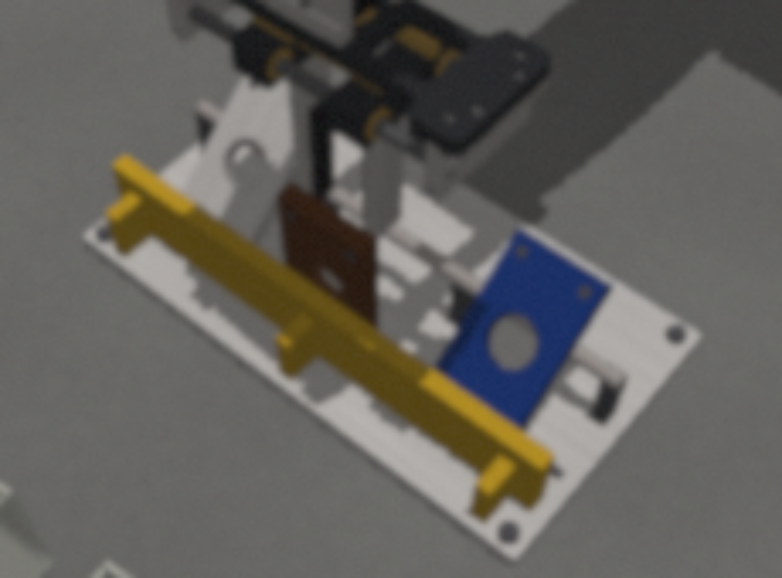

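Brown is close to upright against the fence (crop cols 280–377) with almost no force. I'll nudge gently to press it flush.

>>> drive_tool(plan=[0.3,-0.001,0,0,0,0.3,-0.002,0,0,0,0.3,-0.003,0,0,0,0.3,-0.004,0,0,0,0.3,-0.004,0,0,0])

```text
time: 10.7
eef_pos: [0.586, -0.0078, 0.0907]
eef_rot: [[-0.996, 0.092, -0.005], [0.092, 0.996, 0.0], [0.005, -0.0, -1.0]]
wrist_force: [-6.7, -0.1, 6.3]
gripper_width: 0.0331
grip_force: 3.7
```

A 6.7 N reaction shows it is pressed flush. Retreating straight back, then up.

>>> drive_tool(plan=[0.3,0.002,0,0,0,0.3,0.004,0,0,0,0.3,0.008,0,0,0,0.3,0.015,0,0,0,0.3,0.03,0,0,0,0.3,0.06,0,0,0,0.3,0.09,0,-0.03,0,0.3,0.14,0,-0.08,0,0.3,0.19,0,-0.12,0,0.3,0.19,0,-0.12,0,0.3,0.19,0,-0.12,0])

```text
time: 12.08
eef_pos: [0.3992, 0.0095, 0.2109]
eef_rot: [[-0.996, 0.093, 0.002], [0.093, 0.996, -0.0], [-0.002, -0.0, -1.0]]
wrist_force: [0.6, 0.4, 0.9]
gripper_width: 0.0329
grip_force: 0.0
```

Run:
```python
from cell import r,snapshot
import cv2,numpy as np
a=snapshot('scene')['frame'][90:260,150:380,::-1]
b=snapshot('top')['frame'][160:300,195:405,::-1]
cv2.imwrite('pics/s7.png',np.hstack([cv2.resize(a,(400,296)),cv2.resize(b,(400,296))]))
```

```text
(no output)
```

View pics/s7.png

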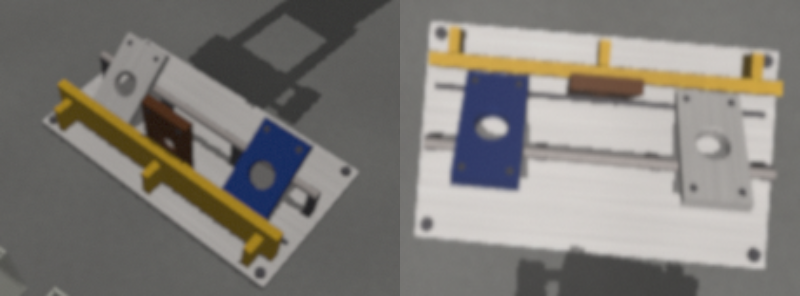

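Both views show brown standing upright and parallel to the fence (right panel at (605,85)). Blue and silver are still leaning and the arm is clear, so I'm handing in.

```bash
python3 -c "
from cell import r
print(r.hand_in())"
```

```text
the job is handed in; nothing more can be done
None
```

I handed the job in at about 12 s with the brown plate standing upright by itself against the fence, the silver and blue plates still leaning and the arm clear; the hand-in returned no verdict.

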